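# Lock the office cash box with the yellow hook lock

## Task

Lock up the cash box: take the yellow lock and pass its curved hook, tip first, through the brass ring on the front of the box, swinging the lock round along the hook's own curve until the red band on the bend is inside the ring. Leave it lying flat on the desk like that, its yellow body pointing straight out from the front of the box, and leave the blue lock where it lies.

Things in the scene. Friction and masses are not known exactly. Their poses are not given: they have to be found in the camera images.
- yellow_lock: Loose lock, 0.3 kg, flat on the desk: yellow block with a steel C-hook. Origin: centre of the hook's arc, at desk level (empty there); z up. Block 56 (x) x 28 (y) x 40 mm high, standing on the desk, centred at x -30, y -45 mm; grip it across the 28 mm from above. Turning the lock counter-clockwise, seen from above, about its origin drives the hook tip first along its curve.
- yellow_lock_bend (a point): Red band on the yellow lock's hook, at x 45, y 0, z 24 mm in the lock's frame (same axes). The hook is a level round bar 8 mm thick, an arc of radius 45 mm about the lock's z axis: from the free tip at +55 degrees (x 26, y 37) through this bend at 0 to -90 degrees (x 0, y -45), where it meets the block. The rest is open.
- eye (a point): Centre of the upright brass ring, 24 mm above the desk; opening 36 mm, wire 6 mm. x points level into the box, y along the ring's axis, z up. The fixed grey cash box: front face at x +23 mm, 200 mm wide (y), 154 deep (x), 75 high. With the lock home, its axes point the same way as these and its origin lies at x -45 mm.
- blue_lock: A second lock of the same shape, size and frame, with a blue block: a bystander, to be left alone.
Not all that is in view belongs to the job. What is shaped like the yellow_lock but turquoise is not meant.

How it is judged (in metres and radians):
At the end, for the whole second after the job is handed in: The yellow lock's hook is through the brass ring, the red band within 20 mm of the ring's centre, the lock square to the box front within 0.4 rad (23 degrees), lying flat on the desk (within 8 mm and 0.15 rad) and at rest; the blue lock is within 30 mm of where it began (distance between yellow_lock_bend and eye below 0.02 m and angle between the x axis of yellow_lock and the x axis of eye, either way round below 0.4 rad and height (world z) of yellow_lock below 0.008 m and angle between yellow_lock's own z axis and vertical below 0.15 rad and linear speed of yellow_lock below 0.02 m/s and distance of blue_lock from where it was at the start of the episode below 0.03 m); the robot touches nothing.
It fails at once if the blue lock is moved by more than 30 mm (distance of blue_lock from where it was at the start of the episode above 0.03 m).
It also fails if it takes over 40 s, if anything falls off the work surface, if the arm or the gripper's body presses on something with over 40 N, if the wrist force passes 120 N, or if a joint passes its speed limit or range.

## Robot

A 6-joint arm with a two-finger parallel gripper is mounted at the origin on the work surface. World frame = base frame: x ahead of the robot, y to its left, z up, the work surface at z = 0. Lengths are in m, angles in degrees, forces in N, time in s.
With the tool pointing down it reaches from about 0.375 to 0.9 m from the base axis. Payload 3.1 kg.
Tool frame: the origin (TCP) lies at the very end of the fingers, on their centre line; the grasp point (between the pads) lies bot.grip_point_offset behind it (bot.grip_point_offset is the distance from the TCP to the grasp point, in m); z points along the fingers, y is the line along which they close (so a half turn about z gives the same grasp; the last joint's range is limited). The gripper opens to 87 mm and grips with 3 to 60 N. Pads are 19 mm wide; open, the fingers measure 117 mm over their backs; the gripper's body (75 mm by 190 mm) begins 51 mm behind the grasp point.
Start: joints at [57.324, 30.224, 82.088, -0, 67.689, -10.227], TCP at [0.239, 0.578, 0.223] pointing down, gripper open.
Joint ranges: [-176.69, 176.69], [-43.24, 126.21], [12.49, 139.97], [-82, 262], [0, 151.66], [-163.58, 163.58]. Speed limits (degrees/s): [159.86, 159.86, 180, 180, 180, 180].

## Interface

Orientations are given as a 3x3 rotation matrix whose columns are the frame's x, y, z axes.
In Python, from rig import bot, viewer, ticket gives the robot as it stands.
- The arm moves only by the tool servo_tool, never from a script. Its argument "targets" is a list of rows, each an object with "offset": the shift along the tool's x, y, z in m, a list of three; "dr": the turn, a rotation vector about the tool's x, y, z in degrees, a list of three. In form: [{"offset": [x, y, z], "dr": [ax, ay, az]}, ...]. A call has 1 to 20 rows; each row is the pose to reach, as a shift and turn from the pose commanded when the call began, along the tool's axes at that moment; what a row does not reach only later rows make up. A row lasts 1/12 s, in which the tool goes at most 41.7 mm and 7.16 degrees, less where a joint would pass 70% of its speed; a pose out of reach is approached as far as the arm can. A call with a gripper value outside its range is refused whole. "gripper" is the gripper command: -1 is fully open, 1 is shut, values between are in proportion, set as the call begins (left out, the last holds). The fingers move at their own pace and stop on an object; the grip force is fixed at half the most. Time passes only in rows, so rows that repeat a pose let the fingers close. It gives the time, the measured TCP pose, the force, the opening and the grip force at its end, in the units of the state.
- bot.read_state(): the state, without advancing time (a new reading comes with each control period).
- viewer.capture(name): name is "side" or "top" or "wrist"; returns a dict with "color" (384x512x3 uint8, red, green, blue), "camera_matrix" (3x3 intrinsics, pixels), "R" (3x3) and "t" (3): a world point X has camera coordinates R X + t. Camera axes: x right, y down, z forward; pixel columns grow to the right and rows downward; lengths in m; the calibration is good to about 2 mm. A picture is of the moment at which its call begins. There is no depth.
- ticket.hand_in(): hands the job in; it is judged then, once.
The state is a dict: "time_s": time; "joint_positions": joint angles; "qvel": joint speeds; "tau": joint torques, N m; "position": TCP position; "tcp_rot": TCP orientation; "force": force on the tool from outside, world axes, zero at the start; "moment": the same for the moment, N m; "opening": opening from 0.0 (shut) to 1.0 (fully open); "grasp_force": force on a finger pad.
Only numpy, scipy, OpenCV 4.12 (cv2) and the standard library are available. Lean on these libraries where they do the work, as an engineer would, in place of code of your own. Each camera call takes 0.05 s, during which the arm holds its last target. There are 200 camera calls.

## Working session

There is one attempt and no reset: what is moved stays moved. The work goes in short steps, Python scripts to look and compute and a tool call to move; the robot and the scene stay as the last step left them, time stands still between calls to the robot, and variables do not carry over. Pictures are saved under pics/ and viewed, at most 11 in all, crops included, and the job is handed in when it is done.

Besides the shell and the picture viewer there is one more tool, called as a command line: name --argument value ..., lists and objects as JSON in quotes. servo_tool: Moves the arm, as the interface text tells. Its arguments: {"type":"object","properties":{"targets":{"type":"array"},"gripper":{"type":"number"}},"required":["targets"]}

```bash
mkdir -p pics; ls
python3 - <<'E'
from rig import bot, viewer
import cv2, numpy as np
s=bot.read_state(); print(s['time_s'],s['position'],s['tcp_rot'],bot.grip_point_offset,s['opening'])
for n in ['top','side']:
    c=viewer.capture(n); cv2.imwrite(f'pics/{n}0.png',cv2.resize(c['color'][:,:,::-1],(800,600),interpolation=cv2.INTER_CUBIC))
    np.savez(f'{n}0.npz',**c); print(n,c['camera_matrix'],c['R'],c['t'])
E
```

```text
pics
0.0 [0.23821544 0.57703839 0.22156508] [[-9.24252489e-01  3.81780051e-01 -1.15332801e-03]
 [ 3.81781610e-01  9.24250789e-01 -1.81168517e-03]
 [ 3.74299065e-04 -2.11477395e-03 -9.99997694e-01]] 0.0187 0.9974398362757834
top [[398.65599658   0.         253.25352453]
 [  0.         398.65599658 191.69366029]
 [  0.           0.           1.        ]] [[ 0.00527953 -0.99986273 -0.01570529]
 [-0.99234579 -0.00330082 -0.12344611]
 [ 0.12337733  0.01623682 -0.99222699]] [-0.06794895  0.5611764   0.75606699]
side [[432.53950859   0.         254.14300897]
 [  0.         432.53950859 192.24753494]
 [  0.           0.           1.        ]] [[-0.87624915 -0.48166998  0.0134709 ]
 [-0.27598399  0.47875838 -0.83344061]
 [ 0.39499401 -0.73401937 -0.55244483]] [0.43953466 0.23066761 0.55980825]
```

View pics/top0.png

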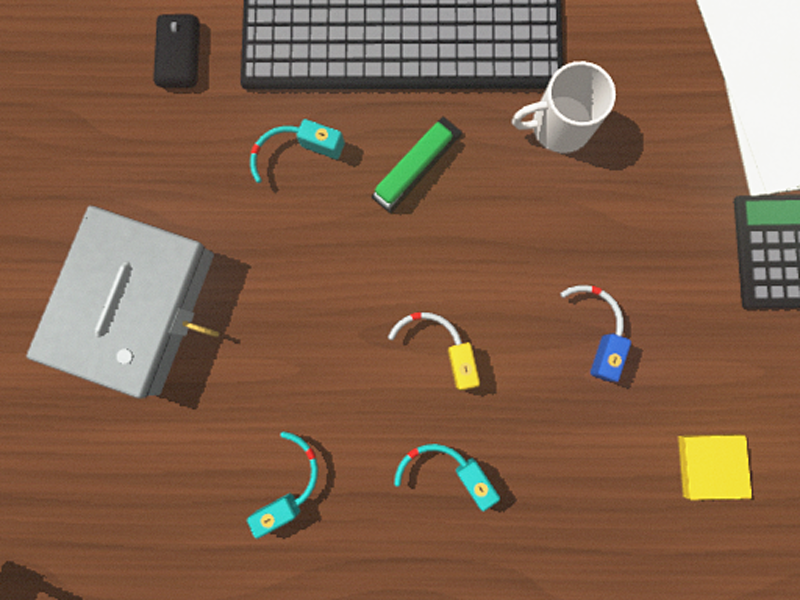

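View pics/side0.png

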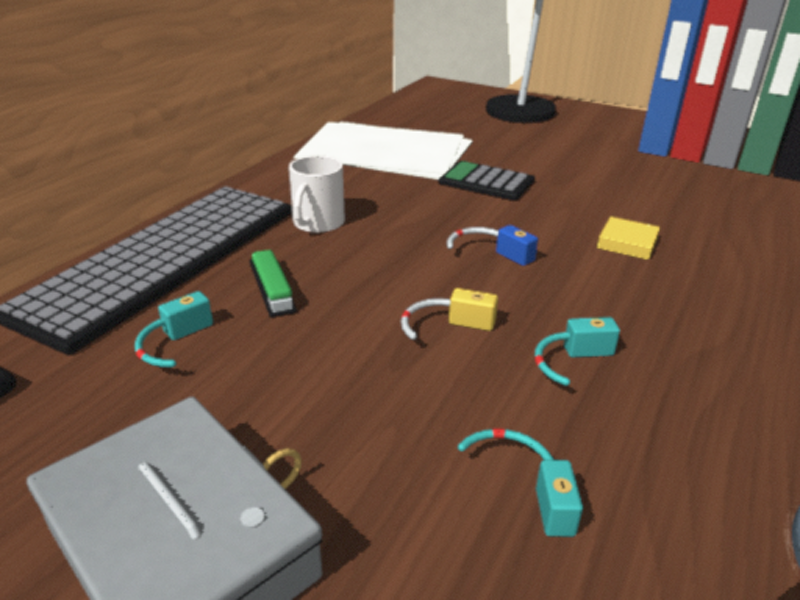

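Top view (800×600): the yellow lock's block is at (464,366) and its red band at (417,316). The blue lock is at (612,357). The box's top corners are (89,206), (202,244), (145,397) and (27,357), with the ring at about (203,329). I'll enlarge crops to read the positions more closely.

Run:
```python
import cv2, numpy as np
t=np.load('top0.npz')['color'][:,:,::-1]; s=np.load('side0.npz')['color'][:,:,::-1]
# crops 80x60 x5 -> 400x300 each
def cr(im,u,v): return cv2.resize(im[v:v+60,u:u+80],(400,300),interpolation=cv2.INTER_CUBIC)
a=np.vstack([np.hstack([cr(t,240,195),cr(t,95,180)]),np.hstack([cr(s,250,175),cr(s,145,270)])])
cv2.imwrite('pics/crop.png',a)
```

```text
(no output)
```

View pics/crop.png

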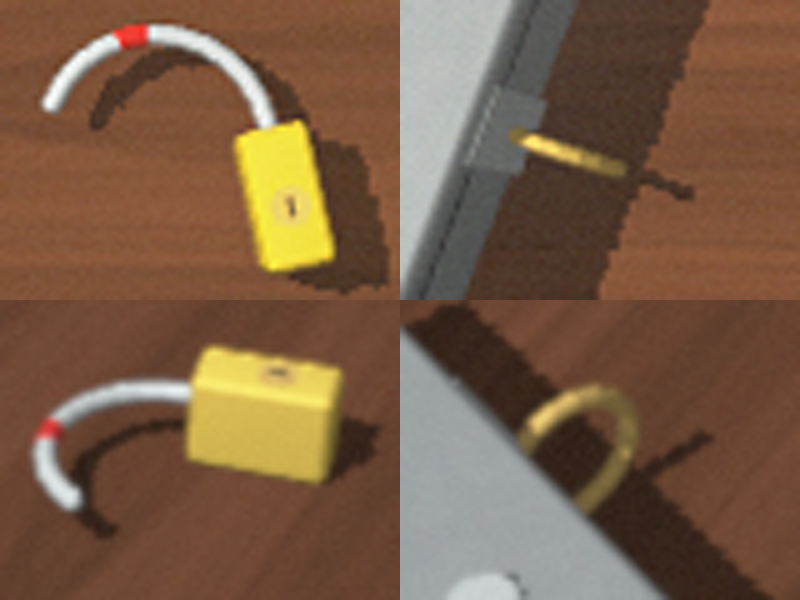

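```bash
cat > h.py <<'E'
import numpy as np, cv2
from scipy.optimize import least_squares
def proj(c,X): 
    p=(c['R']@X.T).T+c['t']; p=p@c['camera_matrix'].T; return p[:,:2]/p[:,2:]
def pose(q,L):
    c,s=np.cos(q[2]),np.sin(q[2]); return np.array(L)/1e3@np.array([[c,s,0],[-s,c,0],[0,0,1]])+[q[0],q[1],0]
def fit(obs,q0):
    f=lambda q: np.concatenate([(proj(c,pose(q,L))-P).ravel() for c,L,P in obs])
    r=least_squares(f,q0,loss='soft_l1'); print(np.round(r.x[:2],4),np.degrees(r.x[2]).round(1)); print(f(r.x).reshape(-1,2).round(1).tolist()); return r.x
E
python3 - <<'E'
from h import *
T=np.load('top0.npz');S=np.load('side0.npz')
cr=lambda P,o,k: (np.array(P,float)-k+.5)/5-.5+o
q=fit([(T,[[-2,-31,40],[-2,-59,40],[-58,-59,40],[-58,-31,40],[45,0,24],[26,37,24]],cr([[236,138],[304,122],[333,257],[266,271],[131,36],[48,106]],[240,195],[0,0])),
 (S,[[-2,-31,40],[-58,-31,40],[-2,-31,0],[-58,-31,0],[45,0,24],[26,37,24]],cr([[195,383],[332,403],[188,463],[325,482],[48,431],[73,500]],[250,175],[0,300]))],[.45,-.1,0.])
fu=lambda P:(np.array(P)+.5)*.64-.5
e=fit([(T,[[23,100,75],[23,-100,75],[177,100,75],[177,-100,75]],fu([[145,397],[202,244],[27,357],[89,206]])),
 (T,[[-24,0,24]],cr([[627,172]],[95,180],[400,0])),
 (S,[[0,0,48],[-24,0,24]],cr([[598,383],[637,435]],[145,270],[400,300])),
 (S,[[23,100,75],[23,-100,75]],fu([[320,530],[192,399]]))],[.45,.25,1.2])
b=fit([(T,[[45,0,24]],fu([[597,290]])),(T,[[26,37,24]],fu([[562,295]])),(T,[[-30,-45,40]],fu([[614,360]]))],[.45,-.3,0])
for n in 'qe': print(n, eval(n).tolist())
# overlay
t=T['color'][:,:,::-1].copy(); s=S['color'][:,:,::-1].copy()
a=np.linspace(0,2*np.pi,60)
out=[]
for c,im in((T,t),(S,s)):
    im=cv2.resize(im,None,fx=4,fy=4,interpolation=cv2.INTER_CUBIC)
    for L,qq in ((np.c_[21*np.cos(a),0*a,24+21*np.sin(a)],e),([[0,0,24]],e),(np.c_[45*np.cos(a/4),45*np.sin(a/4),24+0*a],q)):
        for p in proj(c,pose(qq,L)): cv2.circle(im,tuple(int(v) for v in (p+.5)*4),1,(255,0,255),-1)
    out.append(im)
f=lambda im,u,v:im[v*4:v*4+300,u*4:u*4+400]
cv2.imwrite('pics/ov.png',np.vstack([np.hstack([f(out[0],230,190),f(out[0],90,170)]),np.hstack([f(out[1],245,170),f(out[1],140,260)])]))
E
```

```text
[ 0.4968 -0.1002] 12.5
[[-0.2, -0.3], [0.2, -0.1], [1.0, 1.2], [0.3, 1.6], [-0.1, 0.8], [0.4, 0.1], [-1.4, -0.9], [0.1, -0.1], [-1.1, 0.0], [-0.4, 1.2], [-0.0, 0.9], [-0.5, -0.1]]
[0.5239 0.1834] 71.1
[[-3.4, 1.3], [-0.8, -0.9], [-3.6, -0.4], [-2.3, -1.9], [0.3, 0.4], [-6.7, 1.7], [0.7, -5.1], [2.2, -11.7], [1.9, -10.0]]
[ 0.5322 -0.3049] -21.4
[[-0.8, 1.1], [0.9, -0.1], [-0.1, -0.7]]
q [0.49683474665742033, -0.10019959063141025, 0.21899807528755513]
e [0.5239356150535286, 0.18339798584110378, 1.2417957097298222]
```

View pics/ov.png

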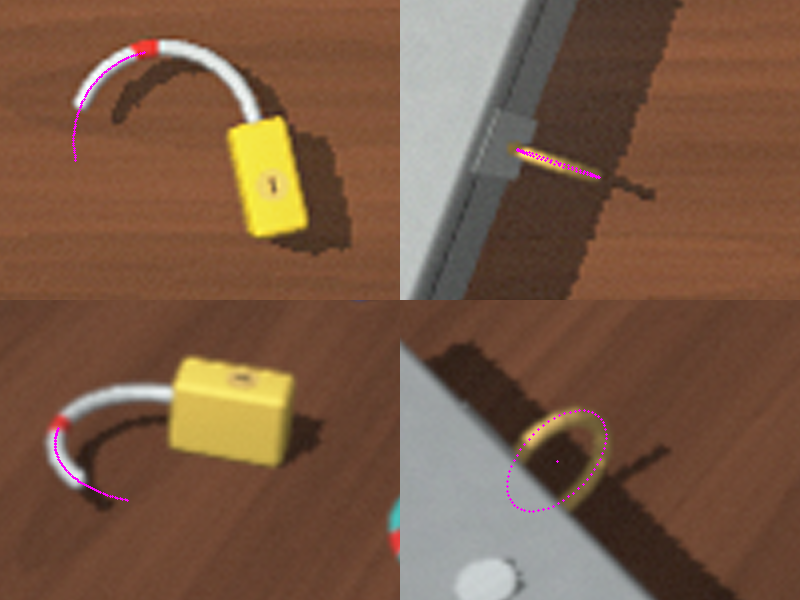

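The overlay lands on both the ring and the hook. That puts the yellow lock at about (0.497, -0.100) with yaw 12.5°, and the ring at about (0.524, 0.183) with yaw 71°. The side-view box corners came out as outliers, but the ring itself fits to about 1 px.

```bash
cat >> h.py <<'E'
from scipy.spatial.transform import Rotation as Ro
Q=np.array([0.4968,-0.1002,np.radians(12.5)]); E_=np.array([0.5239,0.1834,np.radians(71.1)])
G=[-30,-45,0]   # grip point in lock frame
def down(yaw): # tool y at world yaw (rad), z down
    y=np.array([np.cos(yaw),np.sin(yaw),0]); z=np.array([0,0,-1.]); return np.c_[np.cross(y,z),y,z]
def rel(s,p,yaw,quiet=False):
    R=np.array(s['tcp_rot']); o=R.T@(np.array(p)-s['position']); d=Ro.from_matrix(R.T@down(yaw)).as_rotvec(degrees=True)
    print(o.round(4).tolist(),d.round(1).tolist())
def lockgrip(q,z): # tcp for lock pose q
    return [*pose(q,[G])[0][:2],z], q[2]-np.pi/2
def ins(th): # lock pose at insertion angle th deg before home
    return np.array([*pose(E_,[[-45,0,0]])[0][:2],E_[2]-np.radians(th)])
E
python3 - <<'E'
from h import *; from rig import bot
s=bot.read_state()
rel(s,*lockgrip(Q,.12)); print(lockgrip(Q,.12),lockgrip(ins(80),.1),lockgrip(ins(0),.1))
E
```

```text
[-0.4988, -0.5811, 0.1026] [-0.1, 0.1, 145.1]
([np.float64(0.4772509024136167), np.float64(-0.15062650873854008), 0.12], np.float64(-1.3526301702956054)) ([np.float64(0.47272295282452553), np.float64(0.10100927648212202), 0.1], np.float64(-1.726130630222392)) ([np.float64(0.5421800347823783), np.float64(0.0978673142690174), 0.1], np.float64(-0.3298672286269284))
```

servo_tool --targets '[{"offset": [-0.499,-0.581,0.1],"dr": [0,0,145]},{"offset": [-0.499,-0.581,0.1],"dr": [0,0,145]},{"offset": [-0.499,-0.581,0.1],"dr": [0,0,145]},{"offset": [-0.499,-0.581,0.1],"dr": [0,0,145]},{"offset": [-0.499,-0.581,0.1],"dr": [0,0,145]},{"offset": [-0.499,-0.581,0.1],"dr": [0,0,145]},{"offset": [-0.499,-0.581,0.1],"dr": [0,0,145]},{"offset": [-0.499,-0.581,0.1],"dr": [0,0,145]},{"offset": [-0.499,-0.581,0.1],"dr": [0,0,145]},{"offset": [-0.499,-0.581,0.1],"dr": [0,0,145]},{"offset": [-0.499,-0.581,0.1],"dr": [0,0,145]},{"offset": [-0.499,-0.581,0.1],"dr": [0,0,145]},{"offset": [-0.499,-0.581,0.1],"dr": [0,0,145]},{"offset": [-0.499,-0.581,0.1],"dr": [0,0,145]},{"offset": [-0.499,-0.581,0.1],"dr": [0,0,145]},{"offset": [-0.499,-0.581,0.1],"dr": [0,0,145]},{"offset": [-0.499,-0.581,0.1],"dr": [0,0,145]},{"offset": [-0.499,-0.581,0.1],"dr": [0,0,145]},{"offset": [-0.499,-0.581,0.1],"dr": [0,0,145]},{"offset": [-0.499,-0.581,0.1],"dr": [0,0,145]}]' --gripper -1

```text
time_s: 1.77
position: [0.4809, -0.1558, 0.122]
tcp_rot: [[0.972, 0.236, 0.004], [0.236, -0.972, -0.003], [0.003, 0.004, -1.0]]
force: [0.2, 0.4, 0.9]
opening: 1.0
grasp_force: 0.0
```

Run:
```python
from h import *; from rig import bot,viewer
s=bot.read_state(); print(s['time_s'],s['position'],s['joint_positions'])
rel(s,*lockgrip(Q,.008))
c=viewer.capture('wrist'); im=cv2.resize(c['color'][:,:,::-1],None,fx=1.5,fy=1.5,interpolation=cv2.INTER_CUBIC)
a=np.linspace(-np.pi/2,np.radians(55),40)
pts=np.vstack([np.c_[45*np.cos(a),45*np.sin(a),24+0*a],[[-2,-31,40],[-2,-59,40],[-58,-59,40],[-58,-31,40]]])
for p in proj(c,pose(Q,pts)): cv2.circle(im,tuple(int(v) for v in (p+.5)*1.5),1,(255,0,255),-1)
cv2.imwrite('pics/w1.png',im)
```

```text
1.7667 [ 0.48091445 -0.15579933  0.12204219] [-3.06069427e+01  2.99021595e+01  1.04740746e+02 -6.30397323e-02
  4.50588557e+01  4.57697399e+01]
[-0.0027, -0.0064, 0.114] [0.2, -0.2, 1.2]
```

View pics/w1.png

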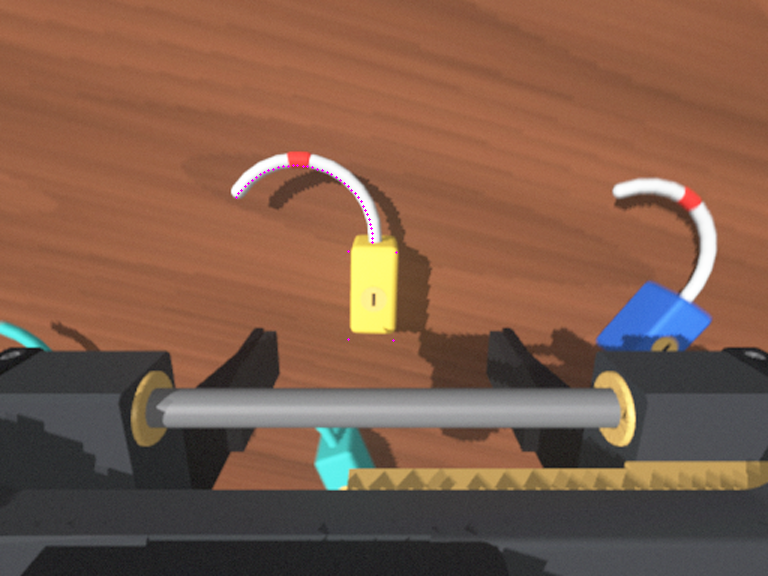

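In the wrist view the yellow block's top runs from (350,237) to (397,332). The model overlay sits about 5 px behind it, so the lock is about 2.5 mm further along its own x. Blue is clear at (655,320). The arm may still lag its command, so I'll descend partway and then correct.

servo_tool --targets '[{"offset": [0.002,0,0.03],"dr": [0,0,1]},{"offset": [0.002,0,0.06],"dr": [0,0,1]},{"offset": [0.002,0,0.06],"dr": [0,0,1]},{"offset": [0.002,0,0.06],"dr": [0,0,1]},{"offset": [0.002,0,0.06],"dr": [0,0,1]}]'

```text
time_s: 2.23
position: [0.48, -0.149, 0.0633]
tcp_rot: [[0.973, 0.232, 0.0], [0.232, -0.973, -0.0], [0.0, 0.0, -1.0]]
force: [0.4, -0.7, 0.7]
opening: 1.002
grasp_force: 0.0
```

```bash
sed -i 's/^Q=np.array(\[0.4968,-0.1002/Q=np.array([0.4992,-0.0997/' h.py
python3 - <<'E'
from h import *; from rig import bot
s=bot.read_state(); rel(s,*lockgrip(Q,.008)); print(s['position'],s['qvel'])
E
```

```text
[-0.0006, 0.001, 0.0553] [0.0, -0.0, 0.9]
[ 0.47999107 -0.14897723  0.06326829] [-0.02525486 -1.49793056 -0.82076533  0.01622201 -0.43556161  0.16812337]
```

servo_tool --targets '[{"offset": [-0.0005,0.001,0.02],"dr": [0,0,1]},{"offset": [-0.0005,0.001,0.04],"dr": [0,0,1]},{"offset": [-0.0005,0.001,0.055],"dr": [0,0,1]},{"offset": [-0.0005,0.001,0.055],"dr": [0,0,1]},{"offset": [-0.0005,0.001,0.055],"dr": [0,0,1]},{"offset": [-0.0005,0.001,0.055],"dr": [0,0,1]}]'

```text
time_s: 2.73
position: [0.4807, -0.1508, 0.0092]
tcp_rot: [[0.977, 0.214, 0.002], [0.214, -0.977, -0.001], [0.002, 0.002, -1.0]]
force: [1.0, -0.2, 0.7]
opening: 1.003
grasp_force: 0.0
```

servo_tool --targets '[{"offset": [0,0,0],"dr": [0,0,0]},{"offset": [0,0,0],"dr": [0,0,0]},{"offset": [0,0,0],"dr": [0,0,0]},{"offset": [0,0,0],"dr": [0,0,0]},{"offset": [0,0,0],"dr": [0,0,0]},{"offset": [0,0,0],"dr": [0,0,0]},{"offset": [0,0,0],"dr": [0,0,0]},{"offset": [0,0,0],"dr": [0,0,0]},{"offset": [0,0,0],"dr": [0,0,0]},{"offset": [0,0,0],"dr": [0,0,0]}]' --gripper 1

```text
time_s: 3.57
position: [0.4796, -0.1505, 0.0075]
tcp_rot: [[0.977, 0.213, -0.0], [0.213, -0.977, -0.0], [-0.0, 0.0, -1.0]]
force: [-0.3, -1.1, 0.5]
opening: 0.326
grasp_force: 0.6
```

servo_tool --targets '[{"offset": [0,0,0],"dr": [0,0,0]},{"offset": [0,0,0],"dr": [0,0,0]},{"offset": [0,0,0],"dr": [0,0,0]},{"offset": [0,0,0],"dr": [0,0,0]},{"offset": [0,0,-0.02],"dr": [0,0,0]},{"offset": [0,0,-0.045],"dr": [0,0,0]},{"offset": [0,0,-0.07],"dr": [0,0,0]},{"offset": [0,0,-0.07],"dr": [0,0,0]},{"offset": [0,0,-0.07],"dr": [0,0,0]},{"offset": [0,0,-0.07],"dr": [0,0,0]},{"offset": [0,0,-0.07],"dr": [0,0,0]}]'

```text
time_s: 4.48
position: [0.4784, -0.1498, 0.0763]
tcp_rot: [[0.977, 0.213, -0.003], [0.213, -0.977, 0.002], [-0.002, -0.002, -1.0]]
force: [-0.5, 0.4, -3.3]
opening: 0.318
grasp_force: 30.0
```

Run:
```python
from h import *; from rig import bot,viewer
s=bot.read_state(); rel(s,*lockgrip(ins(82),.078)); print(s['position'],s['opening'])
c=viewer.capture('wrist'); np.savez('w2.npz',**c); s=bot.read_state()
im=cv2.resize(c['color'][:,:,::-1],None,fx=1.5,fy=1.5,interpolation=cv2.INTER_CUBIC)
# predicted lock pose if centred in grip
R=np.array(s['tcp_rot']); p=np.array(s['position']); yaw=np.arctan2(R[1,1],R[0,1])+np.pi/2
o=pose([0,0,yaw],[[30,45,0]])[0][:2]+p[:2]; q=[*o,yaw]; print('lock',q[:2],np.degrees(yaw)); dz=p[2]-.0075
a=np.linspace(-np.pi/2,np.radians(55),40)
pts=np.vstack([np.c_[45*np.cos(a),45*np.sin(a),24+0*a],[[-2,-31,40],[-2,-59,40],[-58,-59,40],[-58,-31,40]]])
for v in proj(c,pose(q,pts)+[0,0,dz]): cv2.circle(im,tuple(int(k) for k in (v+.5)*1.5),1,(255,0,255),-1)
cv2.imwrite('pics/w2.png',im)
```

```text
[0.0468, -0.2478, -0.0013] [-0.1, 0.2, 23.2]
[ 0.47844484 -0.14978717  0.07625426] 0.31844280925490126
lock [np.float64(0.49824860510897195), np.float64(-0.099495311439765)] 12.308927769424487
```

View pics/w2.png

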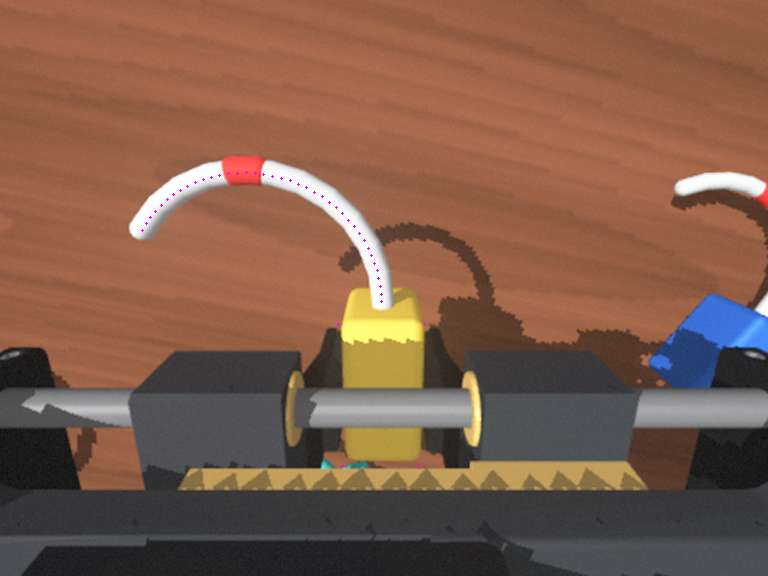

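The lock is held centred, since the predicted arc falls on the hook and the red band is at (243,171). I'll carry it to the spot above the pre-insertion pose.

servo_tool --targets '[{"offset": [0.006,-0.03,0],"dr": [0,0,3]},{"offset": [0.012,-0.06,0],"dr": [0,0,6]},{"offset": [0.018,-0.09,0],"dr": [0,0,9]},{"offset": [0.024,-0.12,0],"dr": [0,0,12]},{"offset": [0.03,-0.15,0],"dr": [0,0,15]},{"offset": [0.036,-0.18,0],"dr": [0,0,18]},{"offset": [0.042,-0.21,0],"dr": [0,0,21]},{"offset": [0.047,-0.235,0],"dr": [0,0,23]},{"offset": [0.047,-0.248,0],"dr": [0,0,23]},{"offset": [0.047,-0.248,0],"dr": [0,0,23]},{"offset": [0.047,-0.248,0],"dr": [0,0,23]},{"offset": [0.047,-0.248,0],"dr": [0,0,23]},{"offset": [0.047,-0.248,0],"dr": [0,0,23]}]'

```text
time_s: 5.62
position: [0.4728, 0.1009, 0.0772]
tcp_rot: [[0.982, -0.187, -0.001], [-0.187, -0.982, -0.0], [-0.0, 0.0, -1.0]]
force: [-0.2, 0.0, -3.6]
opening: 0.318
grasp_force: 30.0
```

Run:
```python
from h import *; from rig import bot,viewer
s=bot.read_state(); print(s['position']); rel(s,*lockgrip(ins(82),.012))
c=viewer.capture('wrist'); np.savez('w3.npz',**c)
d=viewer.capture('top'); a=np.linspace(0,2*np.pi,60)
R=[np.c_[21*np.cos(a),0*a,24+21*np.sin(a)],[[23,100,75],[23,-100,75]]]
ims=[]
for k in (c,d):
    im=cv2.resize(k['color'][:,:,::-1],None,fx=1.5 if k is c else 4,fy=1.5 if k is c else 4,interpolation=cv2.INTER_CUBIC)
    f=1.5 if k is c else 4
    for L in R:
        for v in proj(k,pose(E_,L)): cv2.circle(im,tuple(int(j) for j in (v+.5)*f),1,(255,0,255),-1)
    ims.append(im)
cv2.imwrite('pics/w3.png',ims[0])
```

```text
[0.47282756 0.10088099 0.07715683]
[-0.0017, -0.0011, 0.0652] [0.0, 0.0, 0.1]
```

View pics/w3.png

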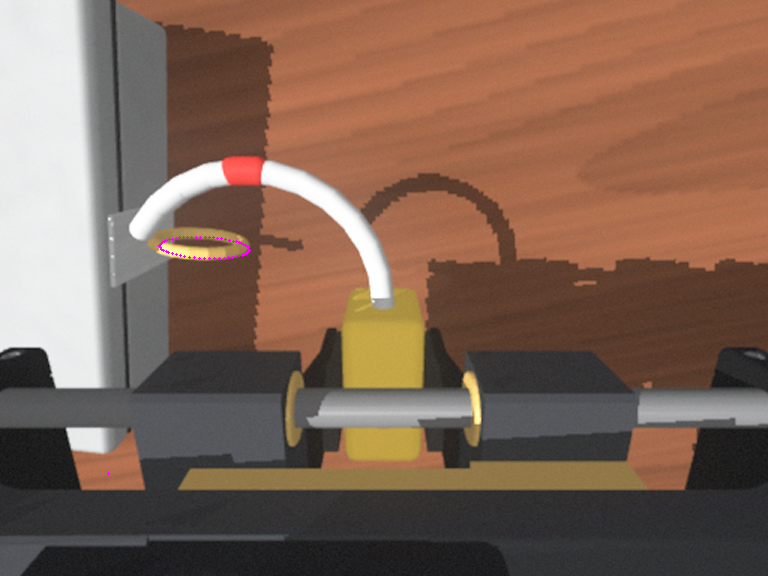

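The ring overlay falls within about 2 mm of the visible ring centre at (200,243). I'll cross-check the yaw against the box edges before inserting.

Run:
```python
from h import *
def back(c,uv,z):
    d=c['R'].T@np.linalg.solve(c['camera_matrix'],[*uv,1]); C=-c['R'].T@c['t']; return C+d*(z-C[2])/d[2]
T=np.load('top0.npz');W=np.load('w3.npz')
f=lambda p,k:(np.array(p)+.5)/k-.5
def ln(n,c,a,b,z,k):
    A,B=back(c,f(a,k),z),back(c,f(b,k),z); d=A-B; n0=np.array([np.cos(E_[2]),np.sin(E_[2])])
    print(n,'normal yaw',(np.degrees(np.arctan2(d[1],d[0]))-90)%180, 'len',np.hypot(*d[:2]).round(3),'eyeframe x',((A+B)[:2]/2-E_[:2])@n0)
ln('top edge T',T,(202,244),(145,397),.075,1.5625)
ln('back edge T',T,(89,206),(27,357),.075,1.5625)
ln('bottom T',T,(214,253),(154,397),.0,1.5625)
ln('bottom W',W,(165,30),(165,345),0.,1.5)
ln('top W',W,(84,100),(103,400),.075,1.5)
# ring in wrist: centre at z=24 / major axis
print('ring c',back(W,f((200,243),1.5),.024), 'outer tip',back(W,f((251,246),1.5),.024),'pred outer',pose(E_,[[-24,0,24]]))
print(np.degrees(np.arctan2(*( -W['R'].T[:,1])[1::-1])))
```

```text
top edge T normal yaw 72.08222851604532 len 0.195 eyeframe x 0.019453646430403475
back edge T normal yaw 71.40914957108573 len 0.196 eyeframe x 0.1707645885508293
bottom T normal yaw 69.70696594991688 len 0.204 eyeframe x 0.0328641692467184
bottom W normal yaw 70.78086292100548 len 0.172 eyeframe x 0.0319453607029079
top W normal yaw 71.51554037841605 len 0.123 eyeframe x 0.023703469133327337
ring c [0.52619887 0.18564318 0.024     ] outer tip [0.51983371 0.16052104 0.024     ] pred outer [[0.51612598 0.16069395 0.024     ]]
-10.759943998947222
```

```bash
sed -i 's/E_=np.array(\[0.5239,0.1834/E_=np.array([0.5255,0.1845/' h.py
python3 - <<'E'
from h import *; from rig import bot
rel(bot.read_state(),*lockgrip(ins(82),.012))
E
```

```text
[-0.0004, -0.0025, 0.0654] [0.0, 0.0, 0.1]
```

servo_tool --targets '[{"offset": [0,-0.0025,0.01],"dr": [0,0,0]},{"offset": [0,-0.0025,0.025],"dr": [0,0,0]},{"offset": [0,-0.0025,0.04],"dr": [0,0,0]},{"offset": [0,-0.0025,0.055],"dr": [0,0,0]},{"offset": [0,-0.0025,0.065],"dr": [0,0,0]},{"offset": [0,-0.0025,0.065],"dr": [0,0,0]},{"offset": [0,-0.0025,0.065],"dr": [0,0,0]},{"offset": [0,-0.0025,0.065],"dr": [0,0,0]}]'

```text
time_s: 6.38
position: [0.4735, 0.1042, 0.0127]
tcp_rot: [[0.983, -0.186, 0.001], [-0.186, -0.983, 0.0], [0.001, -0.0, -1.0]]
force: [1.0, -0.6, -3.3]
opening: 0.317
grasp_force: 30.0
```

Run:
```python
from h import *; from rig import bot,viewer
s=bot.read_state(); print(s['position'])
for th in (82,76,70,64,58,52,46,40,34): rel(s,*lockgrip(ins(th),.012))
c=viewer.capture('wrist'); cv2.imwrite('pics/w4.png',cv2.resize(c['color'][:,:,::-1],None,fx=1.5,fy=1.5))
```

```text
[0.47352022 0.10417946 0.01273719]
[-0.0004, 0.0009, 0.0007] [-0.0, -0.0, 0.2]
[0.0044, 0.0038, 0.0007] [-0.0, -0.0, -5.8]
[0.0096, 0.0061, 0.0007] [-0.0, -0.0, -11.8]
[0.0149, 0.008, 0.0007] [-0.0, -0.0, -17.8]
[0.0205, 0.0092, 0.0007] [0.0, -0.0, -23.8]
[0.0261, 0.0099, 0.0008] [0.0, -0.0, -29.8]
[0.0317, 0.01, 0.0008] [0.0, -0.0, -35.8]
[0.0374, 0.0095, 0.0008] [0.0, -0.0, -41.8]
[0.0429, 0.0084, 0.0008] [0.0, -0.0, -47.8]
```

View pics/w4.png

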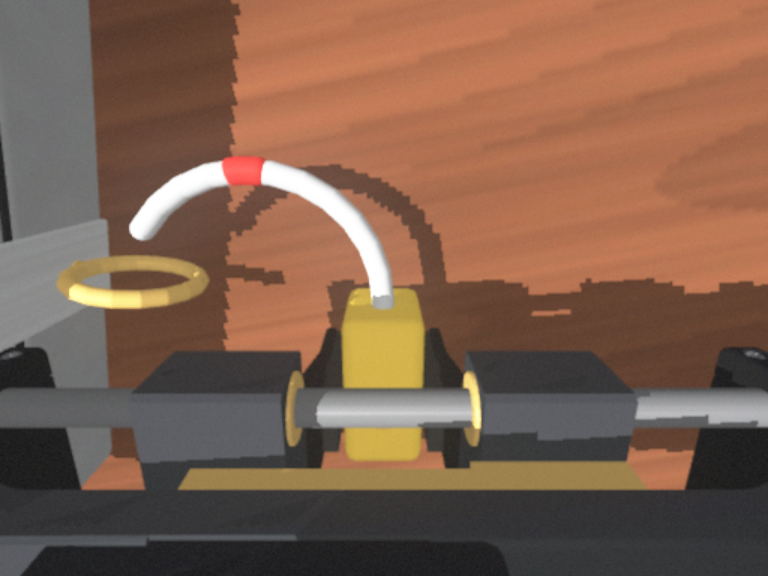

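The tip at (142,228) lies just ahead of the ring's opening, which is centred at (133,282). I'll swing the first part.

servo_tool --targets '[{"offset": [0.002,0.0025,0.0005],"dr": [0,0,-3]},{"offset": [0.0045,0.004,0.0005],"dr": [0,0,-6]},{"offset": [0.007,0.005,0.0005],"dr": [0,0,-9]},{"offset": [0.0095,0.006,0.0005],"dr": [0,0,-12]},{"offset": [0.012,0.007,0.0005],"dr": [0,0,-15]},{"offset": [0.015,0.008,0.0005],"dr": [0,0,-18]},{"offset": [0.018,0.0085,0.0005],"dr": [0,0,-21]},{"offset": [0.0205,0.009,0.0005],"dr": [0,0,-24]},{"offset": [0.0235,0.0095,0.0005],"dr": [0,0,-27]},{"offset": [0.026,0.01,0.0005],"dr": [0,0,-30]},{"offset": [0.029,0.01,0.0005],"dr": [0,0,-33]},{"offset": [0.032,0.01,0.0005],"dr": [0,0,-36]},{"offset": [0.0345,0.01,0.0005],"dr": [0,0,-39]},{"offset": [0.037,0.0095,0.0005],"dr": [0,0,-42]},{"offset": [0.037,0.0095,0.0005],"dr": [0,0,-42]},{"offset": [0.037,0.0095,0.0005],"dr": [0,0,-42]}]'

```text
time_s: 7.77
position: [0.5082, 0.0881, 0.0128]
tcp_rot: [[0.855, 0.519, 0.002], [0.519, -0.855, -0.0], [0.001, 0.001, -1.0]]
force: [-0.3, 0.2, -3.6]
opening: 0.316
grasp_force: 30.0
```

Run:
```python
from h import *; from rig import bot,viewer
s=bot.read_state(); print(s['position'])
for th in (40,35,30,25,20,15,10,5,0): rel(s,*lockgrip(ins(th),.012))
c=viewer.capture('wrist'); cv2.imwrite('pics/w5.png',cv2.resize(c['color'][:,:,::-1],None,fx=1.5,fy=1.5))
```

```text
[0.50823717 0.08808705 0.01277909]
[0.0001, 0.0003, 0.0008] [0.0, -0.1, 0.1]
[0.0041, 0.0027, 0.0008] [0.1, -0.1, -4.9]
[0.0084, 0.0048, 0.0008] [0.1, -0.1, -9.9]
[0.0128, 0.0065, 0.0008] [0.1, -0.1, -14.9]
[0.0173, 0.0079, 0.0008] [0.1, -0.1, -19.9]
[0.0219, 0.0088, 0.0008] [0.1, -0.1, -24.9]
[0.0266, 0.0093, 0.0008] [0.1, -0.1, -29.9]
[0.0313, 0.0094, 0.0008] [0.1, -0.1, -34.9]
[0.036, 0.0091, 0.0008] [0.1, -0.1, -39.9]
```

View pics/w5.png

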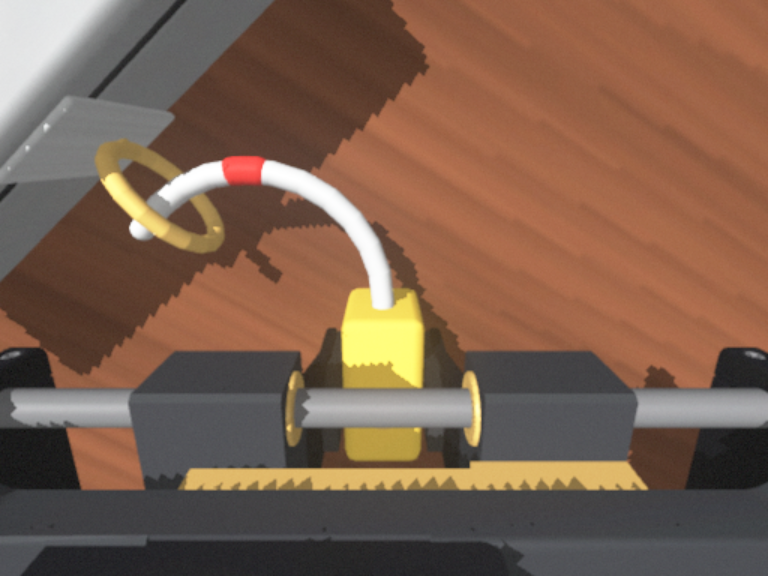

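The hook has gone through the ring: the tip at (140,230) shows on the near side of the ring, which is centred at about (160,195), and there's no contact force. I'll finish the swing and then lower.

servo_tool --targets '[{"offset": [0.0025,0.0015,0.0005],"dr": [0,0,-3]},{"offset": [0.005,0.003,0.0005],"dr": [0,0,-6]},{"offset": [0.0075,0.0045,0.0005],"dr": [0,0,-9]},{"offset": [0.01,0.0055,0.0005],"dr": [0,0,-12]},{"offset": [0.013,0.0065,0.0005],"dr": [0,0,-15]},{"offset": [0.0155,0.0075,0.0005],"dr": [0,0,-18]},{"offset": [0.018,0.008,0.0005],"dr": [0,0,-21]},{"offset": [0.021,0.0085,0.0005],"dr": [0,0,-24]},{"offset": [0.024,0.009,0.0005],"dr": [0,0,-27]},{"offset": [0.0265,0.0095,0.0005],"dr": [0,0,-30]},{"offset": [0.0295,0.0095,0.0005],"dr": [0,0,-33]},{"offset": [0.032,0.0095,0.0005],"dr": [0,0,-36]},{"offset": [0.036,0.009,0.0005],"dr": [0,0,-40]},{"offset": [0.036,0.009,0.0005],"dr": [0,0,-40]},{"offset": [0.036,0.009,0.002],"dr": [0,0,-40]},{"offset": [0.036,0.009,0.0035],"dr": [0,0,-40]},{"offset": [0.036,0.009,0.005],"dr": [0,0,-40]},{"offset": [0.036,0.009,0.005],"dr": [0,0,-40]},{"offset": [0.036,0.009,0.005],"dr": [0,0,-40]}]'

```text
time_s: 9.4
position: [0.5427, 0.099, 0.0075]
tcp_rot: [[0.321, 0.947, -0.001], [0.947, -0.321, 0.0], [-0.0, -0.001, -1.0]]
force: [-1.8, -0.8, 2.3]
opening: 0.319
grasp_force: 30.0
```

Run:
```python
from h import *; from rig import bot,viewer
s=bot.read_state(); print(s['position'],s['force']); rel(s,*lockgrip(ins(0),.0075))
c=viewer.capture('wrist'); cv2.imwrite('pics/w6.png',cv2.resize(c['color'][:,:,::-1],None,fx=1.5,fy=1.5))
```

```text
[0.54271338 0.09903565 0.00747787] [-1.76323991 -0.81852142  2.34630479]
[0.0003, 0.001, -0.0] [-0.0, 0.0, 0.2]
```

View pics/w6.png

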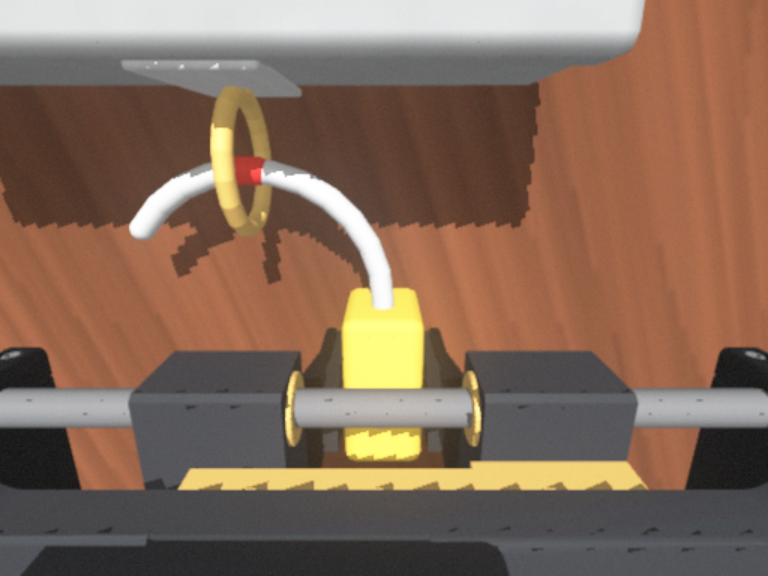

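The red band at (248,170) sits inside the ring, centred near (241,160), and the lock is resting on the desk. I'll release and retreat straight up.

servo_tool --targets '[{"offset": [0,0,0],"dr": [0,0,0]},{"offset": [0,0,0],"dr": [0,0,0]},{"offset": [0,0,0],"dr": [0,0,0]},{"offset": [0,0,0],"dr": [0,0,0]},{"offset": [0,0,0],"dr": [0,0,0]},{"offset": [0,0,0],"dr": [0,0,0]},{"offset": [0,0,0],"dr": [0,0,0]},{"offset": [0,0,0],"dr": [0,0,0]},{"offset": [0,0,-0.015],"dr": [0,0,0]},{"offset": [0,0,-0.04],"dr": [0,0,0]},{"offset": [0,0,-0.07],"dr": [0,0,0]},{"offset": [0,0,-0.1],"dr": [0,0,0]},{"offset": [0,0,-0.13],"dr": [0,0,0]},{"offset": [0,0,-0.13],"dr": [0,0,0]},{"offset": [0,0,-0.13],"dr": [0,0,0]},{"offset": [0,0,-0.13],"dr": [0,0,0]},{"offset": [0,0,-0.13],"dr": [0,0,0]},{"offset": [0,0,-0.13],"dr": [0,0,0]}]' --gripper -0.3

```text
time_s: 10.95
position: [0.542, 0.0991, 0.1355]
tcp_rot: [[0.32, 0.947, -0.003], [0.947, -0.32, 0.0], [-0.001, -0.003, -1.0]]
force: [-0.9, 0.3, 0.3]
opening: 0.653
grasp_force: 0.0
```

Run:
```python
from rig import viewer; import cv2
c=viewer.capture('wrist'); cv2.imwrite('pics/w7.png',cv2.resize(c['color'][:,:,::-1],None,fx=1.5,fy=1.5))
```

```text
(no output)
```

View pics/w7.png

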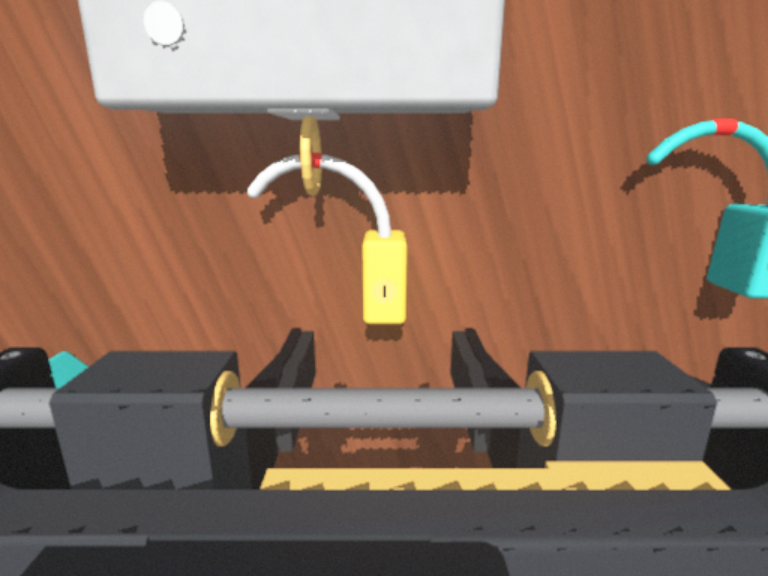

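The lock lies flat and square to the box, with the red band at (316,160) inside the ring. The gripper is clear of it, so I'll hand in.

```bash
python3 -c "
from rig import ticket
print(ticket.hand_in())"
```

```text
the job is handed in; nothing more can be done
None
```

The yellow lock's hook is through the brass ring with the red band inside it; the lock lies flat and square to the box, the blue lock was never touched, and the job is handed in (no verdict was returned).

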